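Shut and lock the cover of a signal enclosure

TASK

The hinged cover of the light-grey steel signal enclosure has been left ajar: push it fully shut with a fingertip, then set a fingertip in the slot of its quarter-turn fastener and turn it clockwise, seen from above, right to its stop so that the cover is locked down, and move clear. Only push and turn: lift nothing, and leave the other things on the bench where they stand.

Things in the scene. Friction and masses are not known exactly. Their poses are not given: they have to be found in the camera images.
- enclosure: Light-grey sheet-steel enclosure fixed to the bench, lying on its back, its hinged cover on top: 240 mm (x) by 300 mm (y), rim 100 mm and top of the shut cover 116 mm above the bench. Origin: centre of its underside, on the bench. z is up, +x points to the hinged edge (far from the robot), -x to the free edge; it is turned up to 0.35 rad about z.
- cover (a joint): Hinge of the cover, rad: 0 = fully shut on the rim, grows as the free edge rises; starts between 0.3 and 0.6. A friction hinge: the cover stays where it is left, and goes down under a push of about 2 to 8 N near its free edge. The cover is 240 mm long from hinge to free edge, 300 mm wide and 16 mm thick.
- cover_hinge (a point): Middle of the cover's hinge line, at enclosure x = +120 mm, y = 0, z = 100 mm; the cover's underside passes through it. Its axes are the cover's: -x runs from the hinge to the free edge, y along the hinge.
- cover_edge (a point): Middle of the cover's free edge, on its upper face (240 mm from the hinge, 16 mm above the underside). Axes as cover_hinge.
- fastener (a joint): The quarter-turn fastener, rad, clockwise from above: 0 = open (slot, pointer along the enclosure's -y), 1.571 = locked, at its stop (along the enclosure's -x). Starts at 0 to 0.35, stays where left, takes about 0.12 N m. Its cam tongue passes beneath the rim only if the cover is fully shut; turned while it is ajar, the tongue strikes the rim or keeps the cover from shutting.
- slot_center (a point): Centre of the fastener's slot on its turning axis, at the rotor's top face: enclosure x = -56, y = 0, z = 119 mm with the cover shut. The rotor is a round aluminium disc 80 mm across, flush with a dark bezel 98 mm across, 3 mm proud of the cover. A straight slot 66 mm long, 32 mm wide, 15 mm deep, with a flat floor, crosses it. Axes turn with the rotor: the slot runs along y.
- slot_pointer_end (a point): Middle of the end of the slot that has the small pointer on the rotor beside it, at the rotor's top face, 33 mm from slot_center (along its -y).
- lattice: White printed lattice block of round discs, 170 by 170 by 150 mm high, fixed, on a pink sheet, to the robot's right. Origin: centre of its underside.
- speaker: Bystander: small gold-coloured vibration speaker, a cylinder 55 mm across and 62 mm high, standing on the lattice block. Origin: centre of its underside.
- calibrator: Bystander: black stepped cylinder (handheld calibrator), 52 mm across, 100 mm high, standing to the left of the enclosure. Origin: centre of its underside.
- wax_tin: Bystander: round aluminium tin 48 mm across and 45 mm high, standing to the left of the enclosure. Origin: centre of its underside.
- impact_hammer: Bystander: small hammer 200 mm long lying on the bench to the left of the other two. Origin: on the bench near its middle; handle towards its -x.

How it is judged:
By the outcome, as a careful person would: the job done as asked, in the order asked, and still so for the second after the job is handed in, with the robot touching nothing.
It also fails if it takes over 45 s, if anything falls off the work surface, if the arm or the gripper's body presses on something with over 40 N, if the wrist force passes 120 N, or if a joint passes its speed limit or range.

ROBOT

A 6-joint arm with a two-finger parallel gripper is mounted at the origin on the work surface. World frame = base frame: x ahead of the robot, y to its left, z up, the work surface at z = 0. Lengths are in m, angles in degrees, forces in N, time in s.
With the tool pointing down it reaches from about 0.4 to 0.825 m from the base axis. Payload 7 kg.
Tool frame: the origin (TCP) lies on the mounting face of the last link; the fingertips stand 178 mm ahead of it and the grasp point (between the pads) lies 159 mm ahead of it; z points along the fingers, y is the direction in which the jaws open and shut (so a half turn about z gives the same grasp; the last joint's range is limited). The gripper opens to 88 mm and grips with 3 to 60 N. Pads are 19 mm wide; open, the fingers measure 130 mm over their backs; the gripper's body (78 mm by 193 mm) begins 47 mm behind the grasp point.
Start: joints at [90.648, 20.546, 0.682, 0, -70.136, -16.507], TCP at [0.184, 0.649, 0.405] pointing down, gripper open.
Joint ranges: [-176.03, 176.03], [-82.01, 121.73], [-58.28, 71.71], [-173.87, 95.51], [-174.79, -0.11], [-173.66, 173.66]. Speed limits (degrees/s): [136.94, 136.94, 172.46, 180, 180, 180].

INTERFACE

Orientations are given as [roll, pitch, yaw] about the fixed x, y, z axes, in that order (R = Rz(yaw) Ry(pitch) Rx(roll)).
In Python, from plant import r gives the robot as it stands. The module is installed in compiled form; this text tells all that it offers.
- The arm moves only by the tool carry_out, never from a script. Its argument "plan" is a list of rows, each a list of 3 entries, a list of its own where there are three numbers: the shift along the tool's x, y, z in m, then the turn, a rotation vector about the tool's x, y, z in degrees, then the closure in counts, from 0 (fully open) to 255 (shut). In form: [[[x, y, z], [ax, ay, az], hand], ...]. A call has 1 to 12 rows; each row shifts and turns the commanded pose from where the row before left it, along the tool's axes as they then stand; what a row does not reach is not made up. A row lasts 1/12 s, in which the tool goes at most 41.7 mm and 7.16 degrees, less where a joint would pass 70% of its speed; a pose out of reach is approached as far as the arm can. A call is refused whole if a number of a shift passes 0.0417 or a number of a turn 7.16, either way. A call with a gripper value outside its range is refused whole. The fingers move at their own pace and stop on an object; "grip_force" is the grip in N (left out, the last holds). Time passes only in rows, so rows that do not move let the fingers close. It gives the time, the measured TCP pose, the force and the opening at its end, in the units of the state.
- r.get_state(): the state, without advancing time (a new reading comes with each control period).
- r.capture(name): name is "side" or "top"; returns the picture (400x640x3 uint8, red, green, blue); there is no depth.
- r.get_calibration(name): a dict with "K" (3x3 intrinsics, pixels), "D" ([k1, k2, p1, p2, k3] as OpenCV has them; the pictures are not rectified), "rvec" (rotation vector, rad) and "tvec" (3), from world to camera coordinates, as OpenCV has them. Camera axes: x right, y down, z forward; pixel columns grow to the right and rows downward; lengths in m; the calibration is good to about 2 mm. A picture is of the moment at which its call begins. get_calibration takes no time and is no camera call.
- r.close_job(): hands the job in, once; it reports no verdict.
The state is a dict: "time_s": time; "joints": joint angles; "qd": joint speeds; "joint_torque": joint torques, N m; "tcp_pos": TCP position; "eef_rot": TCP orientation; "contact_force": force on the tool from outside, world axes, zero at the start; "moment": the same for the moment, N m; "gripper_width": finger opening in m.
Only numpy, scipy, OpenCV 4.12 (cv2) and the standard library are available. Lean on these libraries where they do the work, as an engineer would, in place of code of your own. Each camera call takes 0.05 s, during which the arm holds its last target. There are 200 camera calls.

## Working session

There is one attempt and no reset: what is moved stays moved. The work goes in short steps, Python scripts to look and compute and a tool call to move; the robot and the scene stay as the last step left them, time stands still between calls to the robot, and variables do not carry over. Pictures are saved under pics/ and viewed, about 8 in all and at most 12, crops included, and the job is handed in when it is done.

Besides the shell and the picture viewer there is one more tool, called as name([rows], argument=value, ...), one row to a line, values as JSON. carry_out: Moves the arm, as the interface text tells. Its arguments: {"type":"object","properties":{"plan":{"type":"array","items":{"type":"array"}},"grip_force":{"type":"number"}},"required":["plan"]}

```bash
mkdir -p pics; ls
python3 - <<'E'
from plant import r
import cv2,numpy as np
s=r.get_state();print(s)
for n in("side","top"):
    im=r.capture(n);cv2.imwrite(f"pics/{n}0.png",im[:,:,::-1]);c=r.get_calibration(n)
    R=cv2.Rodrigues(np.array(c["rvec"],float))[0];print(n,c,"campos",-R.T@np.array(c["tvec"]).ravel())
E
```

```text
pics
{'time_s': 0.0, 'joints': array([ 9.06490340e+01,  2.05907053e+01,  6.33114403e-01, -2.16684055e-02,
       -7.01357097e+01, -1.65084544e+01]), 'qd': array([ 0.03214535,  0.10995838,  0.00276694,  0.00754062, -0.00710428,
       -0.12340335]), 'joint_torque': array([-4.73323835e-04, -5.82711017e+01,  2.93048537e+01,  6.99741796e+00,
        7.01118741e-03, -1.57665850e-04]), 'tcp_pos': array([0.18438782, 0.64911529, 0.4037208 ]), 'eef_rot': array([ 1.79904757e+02, -6.98480273e-03, -1.58667940e+01]), 'contact_force': array([ 0.33464251, -0.52758985,  0.02391001]), 'moment': array([-0.04369395,  0.01284734,  0.01647385]), 'gripper_width': 0.08754862284245674}
side {'K': array([[373.88990803,   0.        , 311.14562828],
       [  0.        , 373.88990803, 195.29033157],
       [  0.        ,   0.        ,   1.        ]]), 'D': array([-0.03009816,  0.        ,  0.        ,  0.        ,  0.        ]), 'rvec': array([ 0.27467858, -2.83034906,  1.11154411]), 'tvec': array([0.58057338, 0.20110023, 1.03548509])} campos [0.44347405 0.66001294 0.90412931]
top {'K': array([[407.24561114,   0.        , 317.03164289],
       [  0.        , 407.24561114, 192.54796467],
       [  0.        ,   0.        ,   1.        ]]), 'D': array([-0.04376864,  0.        ,  0.        ,  0.        ,  0.        ]), 'rvec': array([ 2.15105253, -2.15360492,  0.0829874 ]), 'tvec': array([-0.04225904,  0.64218753,  1.28086702])} campos [ 0.5019549  -0.08203602  1.34019489]
```

View pics/side0.png

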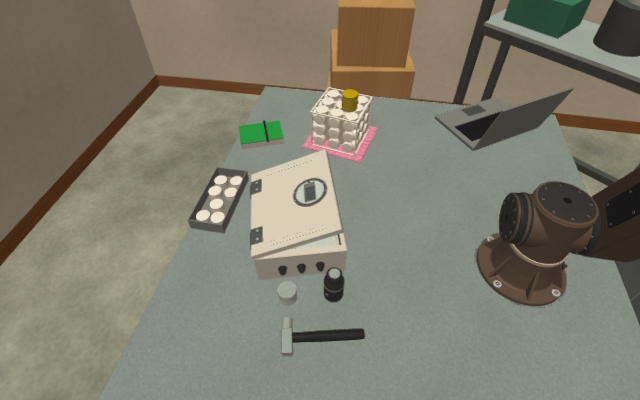

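View pics/top0.png

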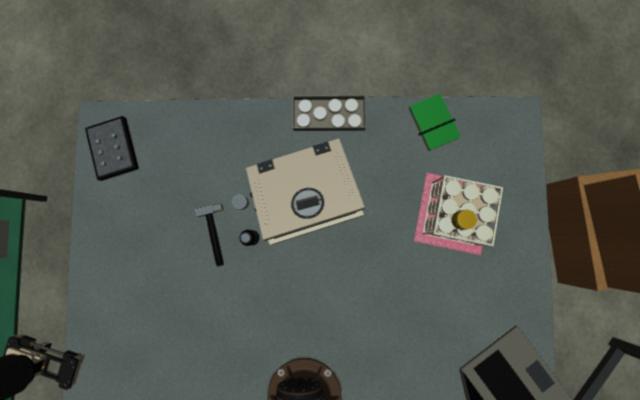

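Both views are clear. The cover corners are near (268,242) and (364,208) in top, and (340,235) and (326,152) in side. The rotor is at (308,202) in top and (310,192) in side. I'll enlarge both.

Run:
```python
import cv2,numpy as np
a=cv2.imread("pics/top0.png")[130:255,240:372];b=cv2.imread("pics/side0.png")[145:285,240:355]
h=590
f=lambda i,s:cv2.resize(i,None,fx=s,fy=s,interpolation=cv2.INTER_CUBIC)
A=f(a,3);B=f(b,3.4)
out=np.zeros((max(A.shape[0],B.shape[0]),A.shape[1]+B.shape[1],3),np.uint8)
out[:A.shape[0],:A.shape[1]]=A;out[:B.shape[0],A.shape[1]:]=B
print(out.shape);cv2.imwrite("pics/crop0.png",out)
```

```text
(476, 787, 3)
```

View pics/crop0.png

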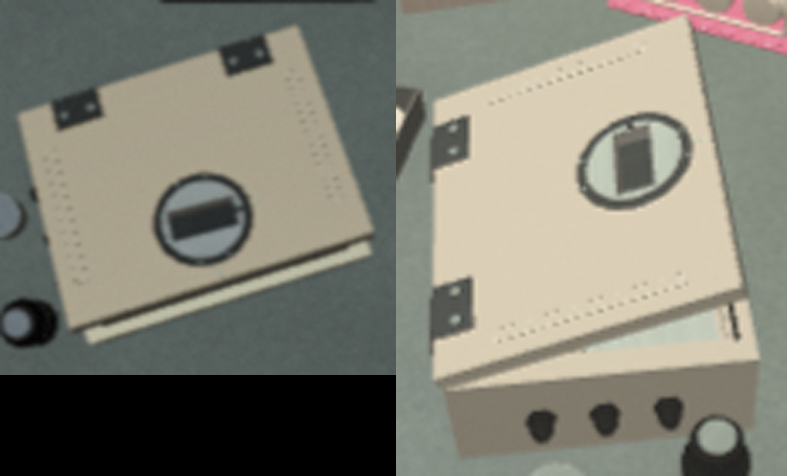

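The crops show the upper-face corners of the cover cleanly. The pointer is at the -y end of the slot (right in top, up in side). Next I triangulate.

```bash
cat > h.py <<'E'
import cv2,numpy as np
from plant import r
def cam(n):
    c=r.get_calibration(n);R=cv2.Rodrigues(np.array(c["rvec"],float))[0];return c["K"],c["D"],R,np.array(c["tvec"],float).reshape(3,1)
def nrm(n,p):
    K,D,R,t=cam(n);return cv2.undistortPoints(np.array([[p]],float),K,D).ravel(),np.hstack([R,t])
def tri(pt,ps):
    a,A=nrm("top",pt);b,B=nrm("side",ps)
    X=cv2.triangulatePoints(A,B,a.reshape(2,1),b.reshape(2,1)).ravel();X=X[:3]/X[3]
    e=[407*np.linalg.norm((P@np.r_[X,1])[:2]/(P@np.r_[X,1])[2]-q) for P,q in((A,a),(B,b))]
    return X,e
def plane(n,p,z):
    q,P=nrm(n,p);R=P[:,:3];C=-R.T@P[:,3];d=R.T@np.r_[q,1];return C+d*(z-C[2])/d[2]
def proj(n,X):
    K,D,R,t=cam(n);return cv2.projectPoints(np.array([X],float),cv2.Rodrigues(R)[0],t,K,D)[0].ravel()
E
python3 - <<'E'
from h import *
np.set_printoptions(precision=4,suppress=True)
P=[tri(*p) for p in [((264,239.7),(341.8,230.3)),((364,208),(325.9,149.7)),((246.3,168),(251.2,256.2)),((339,139),(251.2,174.4)),((307.7,203),(310,192)),((297.3,204),(311.5,200)),((319,199),(309.3,182))]]
for p in P:print(p)
X=[p[0] for p in P]
print("edges",[np.linalg.norm(X[i]-X[j]) for i,j in((0,1),(2,3),(0,2),(1,3))])
y=(X[0]-X[1]+X[2]-X[3]);yaw=np.arctan2(-y[0],y[1]);print("yaw",np.degrees(yaw))
d=(X[0]+X[1]-X[2]-X[3])/2;th=np.arctan2(d[2],np.hypot(d[0],d[1]));print("cover ang",th)
e=np.array([np.cos(yaw),np.sin(yaw)])
# hinge upper-face mid -> hinge: offset 16mm along cover normal
n=np.r_[e*np.sin(th),np.cos(th)]
for h in ((X[2]+X[3])/2-.016*n,):
    print("hinge",h,"origin",h[:2]-.12*e,"slot shut",h[:2]-.176*e)
print("slot ang deg",np.degrees(np.arctan2(*(X[6]-X[5])[[1,0]])))
E
```

```text
(array([0.4923, 0.1032, 0.1824]), [np.float64(0.1289756379090827), np.float64(0.16467586421522373)])
(array([ 0.5814, -0.1805,  0.1876]), [np.float64(0.019348914099866873), np.float64(0.020190473032557398)])
(array([0.7104, 0.1725, 0.111 ]), [np.float64(0.013623733219528728), np.float64(0.017968484816053645)])
(array([ 0.8001, -0.1127,  0.1123]), [np.float64(0.32217325401329283), np.float64(0.3489820175468616)])
(array([ 0.5971, -0.0202,  0.1692]), [np.float64(0.07834414865565603), np.float64(0.09096949528380391)])
(array([0.5906, 0.0093, 0.1708]), [np.float64(1.3118920327836734), np.float64(1.5597271003952247)])
(array([ 0.607 , -0.0531,  0.1735]), [np.float64(0.5088598900105228), np.float64(0.577769639659964)])
edges [np.float64(0.29743609253017056), np.float64(0.2989100026887392), np.float64(0.2396959937787516), np.float64(0.24107189663233472)]
yaw 17.448661726444076
cover ang 0.3098723212990326
hinge [0.7506 0.0284 0.0964] origin [ 0.6361 -0.0076] slot shut [ 0.5827 -0.0243]
slot ang deg -75.27487595329717
```

carry_out([
  [[0.0207, 0.0202, -0.003], [0, 0, 0], 255],
  [[0.0207, 0.0202, -0.003], [0, 0, 0], 255],
  [[0.0207, 0.0202, -0.003], [0, 0, 0], 255],
  [[0.0207, 0.0202, -0.003], [0, 0, 0], 255],
  [[0.0207, 0.0202, -0.003], [0, 0, 0], 255],
  [[0.0207, 0.0202, -0.003], [0, 0, 0], 255],
  [[0.0207, 0.0202, -0.003], [0, 0, 0], 255],
  [[0.0207, 0.0202, -0.003], [0, 0, 0], 255],
  [[0.0207, 0.0202, 0], [0, 0, 0], 255],
  [[0.0207, 0.0202, 0], [0, 0, 0], 255],
  [[0.0207, 0.0202, 0], [0, 0, 0], 255],
  [[0.0207, 0.0202, 0], [0, 0, 0], 255],
], grip_force=20)

```text
time_s: 1.1
tcp_pos: [0.3575, 0.3467, 0.4285]
eef_rot: [180.0, 0.0, -15.9]
contact_force: [0.6, 0.0, 0.6]
gripper_width: 0.0131
```

carry_out([
  [[0.0207, 0.0202, 0], [0, 0, 0], 255],
  [[0.0207, 0.0202, 0], [0, 0, 0], 255],
  [[0.0207, 0.0202, 0], [0, 0, 0], 255],
  [[0.0207, 0.0202, 0], [0, 0, 0], 255],
  [[0.0207, 0.0202, 0], [0, 0, 0], 255],
  [[0.0207, 0.0202, 0], [0, 0, 0], 255],
  [[0.0207, 0.0202, 0], [0, 0, 0], 255],
  [[0.0207, 0.0202, 0], [0, 0, 0], 255],
  [[0.0207, 0.0202, 0], [0, 0, 0], 255],
  [[0.0207, 0.0202, 0], [0, 0, 0], 255],
  [[0.0207, 0.0202, 0], [0, 0, 0], 255],
  [[0.0207, 0.0202, 0], [0, 0, 0], 255],
])

```text
time_s: 2.1
tcp_pos: [0.5302, 0.0458, 0.4284]
eef_rot: [180.0, 0.0, -15.9]
contact_force: [0.2, 0.9, -0.4]
gripper_width: -0.0
```

carry_out([
  [[0, 0, 0], [0, 0, -5.2], 255],
  [[0, 0, 0], [0, 0, -5.2], 255],
  [[0, 0, 0], [0, 0, -5.2], 255],
  [[0, 0, 0], [0, 0, -5.2], 255],
  [[0, 0, 0], [0, 0, -5.2], 255],
  [[0, 0, 0], [0, 0, -5], 255],
  [[0, 0, 0], [0, 0, 0], 255],
  [[0, 0, 0], [0, 0, 0], 255],
])

```text
time_s: 2.77
tcp_pos: [0.5298, 0.0471, 0.4284]
eef_rot: [180.0, 0.0, 15.0]
contact_force: [-0.0, 0.0, -0.1]
gripper_width: 0.0006
```

carry_out([
  [[0, 0, 0.015], [0, 0, 0], 255],
  [[0, 0, 0.015], [0, 0, 0], 255],
  [[0, 0, 0.015], [0, 0, 0], 255],
  [[0, 0, 0.01], [0, 0, 0], 255],
  [[0, 0, 0.008], [0, 0, 0], 255],
  [[0, 0, 0.008], [0, 0, 0], 255],
  [[0, 0, 0.008], [0, 0, 0], 255],
  [[0, 0, 0.008], [0, 0, 0], 255],
])

```text
time_s: 3.43
tcp_pos: [0.53, 0.0472, 0.3415]
eef_rot: [180.0, -0.0, 15.1]
contact_force: [-1.6, -1.0, 3.4]
gripper_width: 0.0005
```

carry_out([
  [[0, 0, 0.008], [0, 0, 0], 255],
  [[0, 0, 0.008], [0, 0, 0], 255],
  [[0, 0, 0.008], [0, 0, 0], 255],
  [[0, 0, 0.006], [0, 0, 0], 255],
  [[0, 0, 0.006], [0, 0, 0], 255],
])

```text
time_s: 3.85
tcp_pos: [0.5297, 0.0471, 0.3049]
eef_rot: [180.0, 0.0, 15.1]
contact_force: [-1.7, -1.1, 3.3]
gripper_width: 0.0006
```

carry_out([
  [[0, 0, 0.003], [0, 0, 0], 255],
  [[0, 0, 0.003], [0, 0, 0], 255],
  [[0, 0, 0.003], [0, 0, 0], 255],
  [[0, 0, 0], [0, 0, 0], 255],
])

```text
time_s: 4.18
tcp_pos: [0.53, 0.0472, 0.2962]
eef_rot: [-180.0, -0.0, 15.1]
contact_force: [0.4, -0.7, -0.3]
gripper_width: 0.0003
```

carry_out([
  [[0, 0, 0.001], [0, 0, 0], 255],
  [[0, 0, 0.001], [0, 0, 0], 255],
  [[0, 0, 0], [0, 0, 0], 255],
])

```text
time_s: 4.43
tcp_pos: [0.5301, 0.0473, 0.2948]
eef_rot: [-180.0, -0.0, 15.1]
contact_force: [-0.2, 0.8, -0.1]
gripper_width: 0.0006
```

carry_out([
  [[0, 0, 0.001], [0, 0, 0], 255],
  [[0, 0, 0.001], [0, 0, 0], 255],
])

```text
time_s: 4.6
tcp_pos: [0.53, 0.0473, 0.2942]
eef_rot: [180.0, -0.1, 15.2]
contact_force: [-9.5, 3.1, 24.6]
gripper_width: 0.0005
```

carry_out([
  [[0, 0, 0.001], [0, 0, 0], 255],
  [[0, 0, 0], [0, 0, 0], 255],
])

```text
time_s: 4.77
tcp_pos: [0.53, 0.0473, 0.2942]
eef_rot: [180.0, -0.1, 15.2]
contact_force: [-9.4, 1.0, 24.1]
gripper_width: 0.0003
```

carry_out([
  [[0, 0, -0.01], [0, 0, 0], 255],
  [[0, 0, -0.03], [0, 0, 0], 255],
  [[-0.02, 0, -0.03], [0, 0, 0], 255],
  [[-0.03, 0, 0], [0, 0, 0], 255],
  [[-0.03, 0, 0], [0, 0, 0], 255],
  [[-0.02, 0, 0], [0, 0, 0], 255],
  [[0, 0, 0], [0, 0, 0], 255],
])

```text
time_s: 5.35
tcp_pos: [0.43, 0.0197, 0.362]
eef_rot: [-179.9, -0.0, 15.1]
contact_force: [-0.1, -1.2, -0.3]
gripper_width: 0.0003
```

Run:
```python
from h import *
np.set_printoptions(precision=4,suppress=True)
T=r.capture("top");S=r.capture("side")
cv2.imwrite("pics/t1.png",T[:,:,::-1]);cv2.imwrite("pics/s1.png",S[:,:,::-1])
for n in("top","side"):print(n,proj(n,[.5827,-.0243,.119]))
f=lambda i,s:cv2.resize(i,None,fx=s,fy=s,interpolation=cv2.INTER_CUBIC)
a=f(T[130:255,240:372],3);b=f(S[145:285,240:355],3.4)
o=np.zeros((476,a.shape[1]+b.shape[1],3),np.uint8);o[:a.shape[0],:a.shape[1]]=a;o[:b.shape[0],a.shape[1]:]=b
cv2.imwrite("pics/crop1.png",o[:,:,::-1])
```

```text
top [309.9525 209.2012]
side [315.5695 203.9181]
```

View pics/crop1.png

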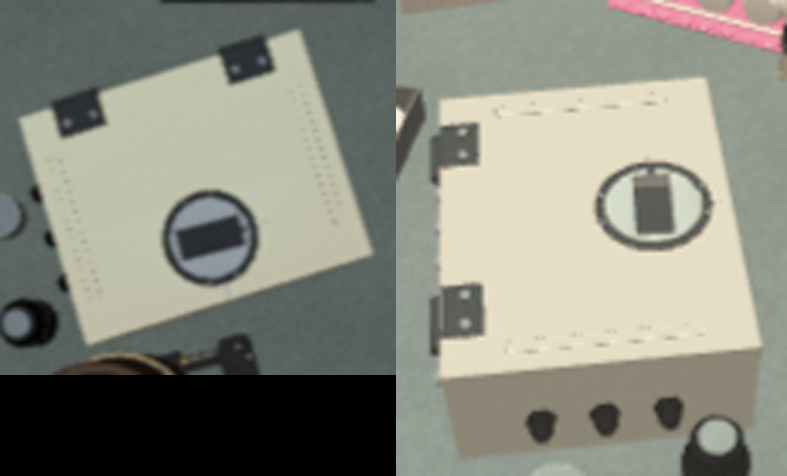

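The cover is shut flat on the rim. The bezel centre is at about (310.3,209) in top and (315.9,205.6) in side, and the pointer is still at the -y end. I'll refine the slot by mask.

Run:
```python
from h import *
np.set_printoptions(precision=4,suppress=True)
def bez(n,f,c):
    im=cv2.imread(f);g=cv2.resize(im,None,fx=4,fy=4,interpolation=cv2.INTER_CUBIC);g=cv2.cvtColor(g,cv2.COLOR_BGR2GRAY)
    m=(g<100).astype(np.uint8)
    cs,h=cv2.findContours(m,cv2.RETR_CCOMP,cv2.CHAIN_APPROX_NONE)
    for k in cs:
        x,y=k[:,0].mean(0)/4
        if cv2.contourArea(k)>1500 and np.hypot(x-c[0],y-c[1])<6:
            u=(k[:,0].astype(float)-1.5)/4
            W=np.array([plane(n,q,.119)[:2] for q in u])*1000
            e=cv2.minAreaRect(W.astype(np.float32));M=cv2.moments(W.astype(np.float32))
            print(n,"area",cv2.contourArea(k),"centroid mm",M["m10"]/M["m00"],M["m01"]/M["m00"],"rect",e)
bez("top","pics/t1.png",(310,209));bez("side","pics/s1.png",(316,205))
print(tri((310.3,209),(315.9,205.6)))
for p in((19,119),(300,30),(88,345),(373,254)):print(plane("top",(p[0]/3+240,p[1]/3+130),.116))
```

```text
top area 12175.5 centroid mm 583.7603767113789 -23.360585862022976 rect ((583.4963989257812, -23.23101806640625), (93.34001159667969, 94.09539794921875), 89.90609741210938)
top area 5709.0 centroid mm 583.7861222582505 -22.87032058510831 rect ((584.2024536132812, -23.649864196777344), (81.25670623779297, 82.30244445800781), 26.499589920043945)
side area 1815.5 centroid mm 582.3050559393668 -16.653050309373665 rect ((582.30517578125, -16.825185775756836), (26.812524795532227, 47.64765930175781), 15.017988204956055)
(array([ 0.5829, -0.0251,  0.1111]), [np.float64(0.3070086477399167), np.float64(0.3583921430152867)])
[0.7044 0.1712 0.116 ]
[ 0.7951 -0.1158  0.116 ]
[0.4756 0.0975 0.116 ]
[ 0.5662 -0.1874  0.116 ]
```

carry_out([
  [[0.0228, 0.0137, 0], [0, 0, 0], 255],
  [[0.0228, 0.0137, 0], [0, 0, 0], 255],
  [[0.0228, 0.0137, 0], [0, 0, 0], 255],
  [[0.0228, 0.0137, 0], [0, 0, 0], 255],
  [[0.0228, 0.0137, 0], [0, 0, 0], 255],
  [[0.0228, 0.0137, 0], [0, 0, 0], 255],
  [[0, 0, 0.02], [0, 0, 0], 255],
  [[0, 0, 0.02], [0, 0, 0], 255],
  [[0, 0, 0.015], [0, 0, 0], 255],
  [[0, 0, 0.006], [0, 0, 0], 255],
  [[0, 0, 0.003], [0, 0, 0], 255],
  [[0, 0, 0], [0, 0, 0], 255],
])

```text
time_s: 6.45
tcp_pos: [0.5874, -0.0225, 0.2972]
eef_rot: [180.0, 0.1, 15.1]
contact_force: [1.0, 0.4, 0.4]
gripper_width: 0.0003
```

carry_out([
  [[-0.0042, 0.0004, 0], [0, 0, 0], 255],
  [[0, 0, 0.003], [0, 0, 0], 255],
  [[0, 0, 0.002], [0, 0, 0], 255],
  [[0, 0, 0], [0, 0, 0], 255],
])

```text
time_s: 6.78
tcp_pos: [0.5828, -0.024, 0.2929]
eef_rot: [-180.0, -0.0, 15.1]
contact_force: [-0.1, -0.0, 0.3]
gripper_width: 0.0007
```

carry_out([
  [[0, 0, 0.002], [0, 0, 0], 255],
  [[0, 0, 0.002], [0, 0, 0], 255],
  [[0, 0, 0], [0, 0, 0], 255],
])

```text
time_s: 7.03
tcp_pos: [0.5828, -0.024, 0.2884]
eef_rot: [-180.0, 0.0, 15.1]
contact_force: [0.3, -1.1, -0.6]
gripper_width: 0.0004
```

carry_out([
  [[0, 0, 0.002], [0, 0, 0], 255],
  [[0, 0, 0], [0, 0, 4], 255],
  [[0, 0, 0], [0, 0, 4], 255],
  [[0, 0, 0], [0, 0, 4], 255],
  [[0, 0, 0], [0, 0, 4], 255],
  [[0, 0, 0], [0, 0, 4], 255],
  [[0, 0, 0], [0, 0, 4], 255],
  [[0, 0, 0], [0, 0, 4], 255],
  [[0, 0, 0], [0, 0, 4], 255],
])

```text
time_s: 7.78
tcp_pos: [0.5842, -0.0241, 0.2873]
eef_rot: [-180.0, -0.2, -17.0]
contact_force: [5.0, -2.5, -0.8]
gripper_width: 0.0004
```

```bash
python3 -c "
from plant import r
s=r.get_state();print(s['moment'],s['contact_force'],s['joints'])"
```

```text
[-0.83873341 -1.65276469  0.13468422] [ 4.99617181 -2.45348874 -0.75701046] [ 16.81226533  17.9287429  -19.87939084   0.08568063 -52.0058772
  56.12039794]
```

carry_out([
  [[0, 0, 0], [0, 0, 5], 255],
  [[0, 0, 0], [0, 0, 5], 255],
  [[0, 0, 0], [0, 0, 5], 255],
  [[0, 0, 0], [0, 0, 5], 255],
  [[0, 0, 0], [0, 0, 5], 255],
  [[0, 0, 0], [0, 0, 5], 255],
  [[0, 0, 0], [0, 0, 5], 255],
  [[0, 0, 0], [0, 0, 5], 255],
  [[0, 0, 0], [0, 0, 5], 255],
  [[0, 0, 0], [0, 0, 5], 255],
  [[0, 0, 0], [0, 0, 5], 255],
  [[0, 0, 0], [0, 0, 5], 255],
])

```text
time_s: 8.78
tcp_pos: [0.5831, -0.0237, 0.287]
eef_rot: [-179.9, 0.0, -77.1]
contact_force: [-1.2, 2.8, 2.8]
gripper_width: 0.0002
```

```bash
python3 -c "
from plant import r
s=r.get_state();print(s['moment'],s['contact_force'],s['joints'])"
```

```text
[1.1660376  0.36617129 0.16088191] [-1.21948718  2.84916807  2.84618011] [ 1.68552000e+01  1.78951082e+01 -1.99295253e+01 -1.23965123e-02
 -5.21212567e+01 -3.92725539e+00]
```

carry_out([
  [[0, 0, 0], [0, 0, 3], 255],
  [[0, 0, 0], [0, 0, 3], 255],
  [[0, 0, 0], [0, 0, 2], 255],
])

```text
time_s: 9.03
tcp_pos: [0.5831, -0.0235, 0.287]
eef_rot: [-180.0, 0.0, -85.0]
contact_force: [-0.7, 3.7, 3.2]
gripper_width: 0.0006
```

```bash
python3 -c "
from plant import r
s=r.get_state();print(s['moment'],s['contact_force'],s['joints'])"
```

```text
[1.44262055 0.5108734  0.11052896] [-0.6720494   3.65136588  3.23968701] [ 1.68685677e+01  1.78909472e+01 -1.99289269e+01 -3.22860965e-02
 -5.21261194e+01 -1.18427864e+01]
```

Still turning (about 0.12 N m). I'll continue in small steps until the torque rises.

carry_out([
  [[0, 0, 0], [0, 0, 2], 255],
  [[0, 0, 0], [0, 0, 2], 255],
  [[0, 0, 0], [0, 0, 1], 255],
])

```text
time_s: 9.28
tcp_pos: [0.5831, -0.0235, 0.287]
eef_rot: [-180.0, 0.0, -89.9]
contact_force: [-1.2, 5.8, 3.7]
gripper_width: 0.0005
```

```bash
python3 -c "
from plant import r
s=r.get_state();print(s['moment'],s['contact_force'],s['eef_rot'])"
```

```text
[1.90273006 0.53969477 0.13816591] [-1.21914455  5.76451311  3.72297811] [-1.79955383e+02  4.64151649e-02 -8.99356320e+01]
```

carry_out([
  [[0, 0, 0], [0, 0, 2], 255],
  [[0, 0, 0], [0, 0, 1], 255],
])

```text
time_s: 9.45
tcp_pos: [0.5831, -0.0234, 0.287]
eef_rot: [-180.0, 0.1, -92.9]
contact_force: [-1.9, 5.7, 3.8]
gripper_width: 0.0005
```

```bash
python3 -c "
from plant import r
s=r.get_state();print(s['moment'],s['contact_force'],s['eef_rot'])"
```

```text
[2.15051758 0.67038151 0.14157722] [-1.91041038  5.65028001  3.77497036] [-1.79956343e+02  5.49356219e-02 -9.29216848e+01]
```

carry_out([
  [[0, 0, 0], [0, 0, 2], 255],
  [[0, 0, 0], [0, 0, 1], 255],
  [[0, 0, 0], [0, 0, 0], 255],
])

```text
time_s: 9.7
tcp_pos: [0.5831, -0.0233, 0.287]
eef_rot: [-180.0, 0.1, -95.9]
contact_force: [-2.7, 5.8, 3.8]
gripper_width: 0.0005
```

```bash
python3 -c "
from plant import r
s=r.get_state();print(s['moment'],s['contact_force'],s['eef_rot'])"
```

```text
[2.25935246 0.7203455  0.13719129] [-2.74593504  5.7739012   3.80876137] [-1.79955231e+02  6.49062095e-02 -9.58830494e+01]
```

carry_out([
  [[0, 0, 0], [0, 0, 2], 255],
  [[0, 0, 0], [0, 0, 1], 255],
])

```text
time_s: 9.87
tcp_pos: [0.5832, -0.0232, 0.287]
eef_rot: [-179.9, 0.1, -98.9]
contact_force: [-1.9, 6.2, 3.6]
gripper_width: 0.0002
```

```bash
python3 -c "
from plant import r
s=r.get_state();print(s['moment'],s['contact_force'],s['eef_rot'])"
```

```text
[2.54941822 0.36953049 0.29098871] [-1.90054659  6.1613969   3.5654112 ] [-1.79934209e+02  8.29353839e-02 -9.88980158e+01]
```

Torque has begun to rise (0.29 N m). A little more to confirm the stop.

carry_out([
  [[0, 0, 0], [0, 0, 1.5], 255],
  [[0, 0, 0], [0, 0, 0], 255],
])

```text
time_s: 10.03
tcp_pos: [0.5834, -0.0231, 0.287]
eef_rot: [-179.9, 0.1, -100.4]
contact_force: [-1.6, 6.8, 2.5]
gripper_width: 0.0007
```

```bash
python3 -c "
from plant import r
s=r.get_state();print(s['moment'],s['contact_force'],s['eef_rot'])"
```

```text
[2.57393533 0.21847398 0.49566836] [-1.55072711  6.84639307  2.53542566] [-1.79917808e+02  8.78532509e-02 -1.00363693e+02]
```

carry_out([
  [[0, 0, 0], [0, 0, 1.5], 255],
  [[0, 0, 0], [0, 0, 0], 255],
])

```text
time_s: 10.2
tcp_pos: [0.5836, -0.023, 0.2871]
eef_rot: [-179.9, 0.1, -101.8]
contact_force: [-0.3, 7.5, 3.0]
gripper_width: 0.0005
```

```bash
python3 -c "
from plant import r
s=r.get_state();print(s['moment'],s['contact_force'],s['eef_rot'])"
```

```text
[2.66218997 0.0476808  0.65797243] [-0.2802396   7.53438058  2.99544856] [-1.79889884e+02  1.01452819e-01 -1.01838958e+02]
```

Stop reached: the torque climbs steadily to 0.66 N m. I'll unwind within the play, lift straight out and retreat.

carry_out([
  [[0, 0, 0], [0, 0, -5], 255],
  [[0, 0, 0], [0, 0, -5], 255],
  [[0, 0, 0], [0, 0, -5], 255],
  [[0, 0, 0], [0, 0, -5], 255],
  [[0, 0, 0], [0, 0, 0], 255],
])

```text
time_s: 10.62
tcp_pos: [0.5829, -0.0242, 0.2865]
eef_rot: [180.0, -0.0, -81.6]
contact_force: [0.0, 0.1, 0.2]
gripper_width: 0.0003
```

carry_out([
  [[0, 0, -0.004], [0, 0, 0], 255],
  [[0, 0, -0.008], [0, 0, 0], 255],
  [[0, 0, -0.015], [0, 0, 0], 255],
  [[0, 0, -0.03], [0, 0, 0], 255],
  [[0, 0, -0.03], [0, 0, 0], 255],
  [[0, -0.03, -0.01], [0, 0, 0], 255],
  [[0, -0.03, 0], [0, 0, 0], 255],
  [[0, -0.03, 0], [0, 0, 0], 255],
  [[0, -0.02, 0], [0, 0, 0], 255],
  [[0, 0, 0], [0, 0, 0], 255],
])

```text
time_s: 11.45
tcp_pos: [0.6947, -0.0081, 0.3832]
eef_rot: [-180.0, -0.0, -82.0]
contact_force: [-0.9, -0.4, -0.8]
gripper_width: 0.0005
```

carry_out([
  [[0, 0.03, -0.005], [0, 0, 0], 255],
  [[0, 0.03, 0], [0, 0, 0], 255],
  [[0, 0.03, 0], [0, 0, 0], 255],
  [[0, 0.03, 0], [0, 0, 0], 255],
  [[0, 0.03, 0], [0, 0, 0], 255],
  [[0, 0.03, 0], [0, 0, 0], 255],
  [[0, 0.03, 0], [0, 0, 0], 255],
  [[0, 0.03, 0], [0, 0, 0], 255],
  [[0, 0.02, 0], [0, 0, 0], 255],
  [[0, 0, 0], [0, 0, 0], 255],
])

```text
time_s: 12.28
tcp_pos: [0.4306, -0.0463, 0.3897]
eef_rot: [-179.9, 0.1, -82.0]
contact_force: [-0.7, 0.3, 0.5]
gripper_width: 0.0008
```

Run:
```python
from h import *
T=r.capture("top");S=r.capture("side")
cv2.imwrite("pics/s2.png",S[:,:,::-1]);cv2.imwrite("pics/t2.png",T[:,:,::-1])
f=lambda i,s:cv2.resize(i,None,fx=s,fy=s,interpolation=cv2.INTER_CUBIC)
a=f(T[130:255,190:372],2.2);b=f(S[145:285,240:355],3.4)
o=np.zeros((476,a.shape[1]+b.shape[1],3),np.uint8);o[:a.shape[0],:a.shape[1]]=a;o[:b.shape[0],a.shape[1]:]=b
cv2.imwrite("pics/crop2.png",o[:,:,::-1]);print(o.shape)
```

```text
(476, 791, 3)
```

View pics/crop2.png

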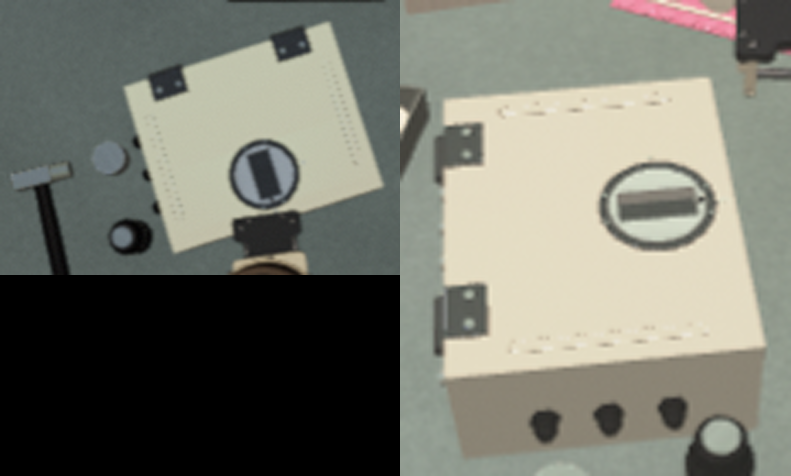

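View pics/t2.png

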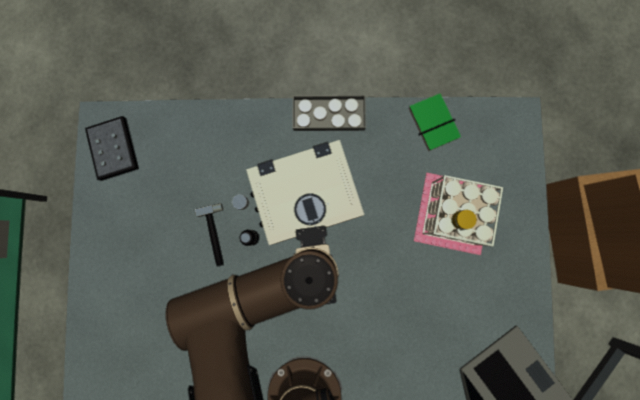

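The slot (top ≈(310,209)) now lies along the enclosure's -x, with the pointer at the free-edge end. The cover is shut and the bystanders are where they were. One numeric check of the slot angle before handing in.

Run:
```python
from h import *
for n,f,c,th in(("top","pics/t2.png",(310,208.5),85),("side","pics/s2.png",(316,205),110),("top","pics/t1.png",(310,209),85)):
    g=cv2.cvtColor(cv2.imread(f),cv2.COLOR_BGR2GRAY);g=cv2.resize(g,None,fx=4,fy=4,interpolation=cv2.INTER_CUBIC)
    yy,xx=np.nonzero(g<th);u=np.c_[xx-1.5,yy-1.5]/4;u=u[np.hypot(*(u-c).T)<16]
    W=np.array([plane(n,q,.115)[:2] for q in u]);W=W[np.hypot(*(W-[.5835,-.024]).T)<.037]
    w,v=np.linalg.eigh(np.cov(W.T));print(n,len(W),W.mean(0),np.degrees(np.arctan2(v[1,1],v[0,1]))%180,np.sqrt(w*12))
```

```text
Traceback (most recent call last):
  File "h.py", line 13, in plane
    q,P=nrm(n,p);R=P[:,:3];C=-R.T@P[:,3];d=R.T@np.r_[q,1];return C+d*(z-C[2])/d[2]
        ~~~^^^^^
  File "h.py", line 6, in nrm
    K,D,R,t=cam(n);return cv2.undistortPoints(np.array([[p]],float),K,D).ravel(),np.hstack([R,t])
            ~~~^^^
  File "h.py", line 4, in cam
    c=r.get_calibration(n);R=cv2.Rodrigues(np.array(c["rvec"],float))[0];return c["K"],c["D"],R,np.array(c["tvec"],float).reshape(3,1)
ValueError: time passes only in moves, steps and waits
```

Too many calibration calls in one script, so I'll cache them.

```bash
sed -i 's/^def cam/import functools\n@functools.cache\ndef cam/' h.py
python3 - <<'E'
from h import *
for n,f,c,th in(("top","pics/t2.png",(310,208.5),85),("side","pics/s2.png",(316,205),110),("top","pics/t1.png",(310,209),85)):
    g=cv2.cvtColor(cv2.imread(f),cv2.COLOR_BGR2GRAY);g=cv2.resize(g,None,fx=4,fy=4,interpolation=cv2.INTER_CUBIC)
    yy,xx=np.nonzero(g<th);u=np.c_[xx-1.5,yy-1.5]/4;u=u[np.hypot(*(u-c).T)<16]
    W=np.array([plane(n,q,.115)[:2] for q in u]);W=W[np.hypot(*(W-[.5835,-.024]).T)<.037]
    w,v=np.linalg.eigh(np.cov(W.T));print(n,len(W),W.mean(0),np.degrees(np.arctan2(v[1,1],v[0,1]))%180,np.sqrt(w*12))
print(r.get_state()["time_s"],r.get_state()["contact_force"])
E
```

```text
top 3282 [ 0.58363089 -0.02327106] 17.670816185278255 [0.02887103 0.06411845]
side 1480 [ 0.58257794 -0.02050576] 17.922146995814813 [0.0158206  0.06179629]
top 3317 [ 0.58414681 -0.02341581] 104.69009070958968 [0.02946017 0.06366837]
12.3833 [-0.16694245  0.07313903 -0.45640533]
```

The slot axis is at 17.7–17.9° and the enclosure yaw is 17.5°, so it is fully locked within measuring error.

```bash
python3 -c "
from plant import r
print(r.close_job())"
```

```text
the job is handed in; nothing more can be done
None
```

The cover is shut and its fastener is turned clockwise to its stop. I handed the job in at about 12.4 s; no verdict is reported.

- **Cover:** I pushed it down with the closed fingertips until it met a hard stop at about 25 N. The pictures then showed it flat on the rim.
- **Fastener:** I turned it with the fingertips about 11 mm deep in the slot. The running torque was about 0.12–0.14 N m and rose steadily to 0.66 N m at the stop. That came at more tool rotation than I had predicted, because the tips had more play in the slot than I assumed.
- **Last checks:** The slot measures 17.7° (top) and 17.9° (side) against an enclosure yaw of 17.5°, so it is locked within measuring error, with the pointer towards the free edge. The gripper was clear with no contact force, and the other things looked unmoved in the last top picture.
- **Disagreements and slips:**
  - The mask-based slot centre in the side view was about 3 mm off the top view's, probably from shading in the slot.
  - I first retreated the wrong way, above the shut cover and without touching it, then moved clear.
  - One checking script failed on repeated calibration calls and was rerun.

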